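# Take down the membrane filter unit for cleaning

## Robot

A 6-joint arm with a two-finger parallel gripper is mounted at the origin on a cart in front of the work surface, level with it; the furniture and walls round the work are solid. World frame = base frame: x ahead of the robot, y to its left, z up, the work surface at z = 0. Lengths are in m, angles in rad, forces in N, time in s.
With the tool pointing down it reaches from about 0.225 to 0.875 m from the base axis. Payload 3.4 kg.
Tool frame: the origin (TCP) lies midway between the tips of the shut fingers; the grasp point (between the pads) lies 19 mm behind it; z points along the fingers, y is the line along which they close (so a half turn about z gives the same grasp; the last joint's range is limited). The gripper opens to 85 mm and grips with 20 to 120 N. Pads are 22 mm wide; open, the fingers measure 114 mm over their backs; the gripper's body (76 mm by 85 mm) begins 54 mm behind the grasp point. The pads swing forward as they close: fully open they stand 13 mm farther back than shut.
Start: joints at [-1.33, 0.276, 1.505, -0, 1.361, -0.121], TCP at [0.204, -0.538, 0.198] pointing down, gripper open.
Joint ranges: [-2.89, 2.89], [-0.75, 2.08], [0.22, 2.7], [-1.18, 4.32], [0.11, 2.71], [-2.7, 2.7]. Speed limits (rad/s): [2.57, 2.57, 3.14, 3.14, 3.14, 3.14].

## Interface

Orientations are given as a unit quaternion [w, x, y, z].
In Python, from rig import * gives the robot as it stands.
- The arm moves only by the tool apply_moves, never from a script. Its argument "steps" is one flat list of numbers, 4 for each row, row after row: the shift along the world's x, y, z in cm, then the turn about the world's z in degrees. A call has 1 to 8 rows; each row is the pose to reach, as a shift and turn from the pose commanded when the call began; what a row does not reach only later rows make up. A row lasts 1/12 s, in which the tool goes at most 41.7 mm and 7.16 degrees, less where a joint would pass 70% of its speed; a pose out of reach is approached as far as the arm can. A call with a gripper value outside its range is refused whole. "jaw" is the closure in counts, from 0 (fully open) to 255 (shut), set as the call begins (left out, the last holds). The fingers move at their own pace and stop on an object; "newtons" is the grip in N (left out, the last holds). Time passes only in rows, so rows that repeat a pose let the fingers close. It gives the time, the measured TCP pose, the force, the opening and the grip force at its end, in the units of the state.
- get_state(): the state, without advancing time (a new reading comes with each control period).
- get_image(name): name is "scene" or "top" or "wrist"; returns the picture (480x640x3 uint8, red, green, blue); there is no depth.
- calibration(name): a dict with "fx", "fy", "cx", "cy" (pixels), "xyz" and "rotation" of the camera in the world. Camera axes: x right, y up, looking along -z (the intrinsics and any distortion apply to the point x, -y, -z); pixel columns grow to the right and rows downward; lengths in m; the calibration is good to about 2 mm. The wrist camera is an equidistant fisheye: a pixel r from the principal point sees the ray r / f radians off the axis. A picture is of the moment at which its call begins: read the wrist's pose just before it. calibration takes no time and is no camera call; for the wrist camera it gives the pose at the moment of the call.
- sign_off(): hands the job in; it is judged then, once.
The state is a dict: "clock": time; "qpos": joint angles; "qd": joint speeds; "effort": joint torques, N m; "position": TCP position; "ee_rot": TCP orientation; "contact_force": force on the tool from outside, world axes, zero at the start; "moment": the same for the moment, N m; "width": finger opening in m; "gripper_force": force on a finger pad.
Only numpy, scipy, OpenCV 4.12 (cv2) and the standard library are available. Lean on these libraries where they do the work, as an engineer would, in place of code of your own. Each camera call takes 0.05 s, during which the arm holds its last target. There are 200 camera calls.

## Task

Take the membrane filter unit on the vacuum manifold apart for cleaning and seat each part upright and fully home on its own white block in the tray: the lid in the wide hole, the funnel over the cone, the filter support with its stem in the narrow hole. Then close the port that has become free with the loose black plug, pushed in until its flange sits on the port. Set everything down without dropping it, and leave the Petri dish and the small beaker where they stand.

Things in the scene. Friction and masses are not known exactly. Their poses are not given: they have to be found in the camera images.
- lid_centre (a point): Lid of the filter unit: steel disc 47 mm across and 4 mm thick with a steel knob on top (20 mm across, narrower at its foot, 22 mm tall) and below it a spigot 38 mm across, 9 mm deep, tapering to 28 mm at its foot. 35 mm high in all, 60 g. It stands in the funnel's mouth, topmost. Point: on its axis half-way up, 17.5 mm below the top of the knob (the widest part of the knob lies 4.5 to 17.5 mm above the point); z up along the axis.
- funnel_centre (a point): Funnel of the filter unit: straight open steel tube 48 mm outside, 42 mm inside, 60 mm high, with a foot flange 58 mm across and 7 mm thick; 150 g. It stands loosely on the filter support. Point: on its axis half-way up, 30 mm above its foot; z up along the axis.
- support_centre (a point): Filter support, the lowest part of the unit: steel disc 64 mm across and 14 mm thick, on it a dark perforated plate 39 mm across and 3 mm high which centres the funnel, below it a stem 18 mm across and 22 mm long that stands loosely in the manifold's port. 39 mm high in all, 250 g. Point: on its axis half-way up, 19.5 mm above the foot of the stem (9.5 mm below the middle of the disc); z up along the axis.
- plug_centre (a point): Loose blanking plug of black rubber, standing upright on the table: stem 20 mm across and 20 mm long, flange 44 mm across and 6 mm thick, knob on top 19 mm across and 22 mm tall. 48 mm high in all, 50 g. (A plug of the same form is fixed in the manifold's other port and stays there.) Point: on its axis half-way up, 24 mm above its foot; z up along the axis.
- port_mouth (a point): The manifold's port in which the filter unit stands at the start: flared steel collar 56 mm across its rim on a low steel tube 50 mm wide and 250 mm long with two ports 120 mm apart; bore 26 mm widening to 34 mm at the mouth, 26 mm deep; the plug's flange rests on the rim. Fixed. Point: centre of the mouth, level with the rim, 80 mm above the table; z up, y along the tube.
- lid_place (a point): White block 84 x 84 x 28 mm in the tray with a wide hole (42 mm across, 14 mm deep): the lid's spigot goes in and its disc rests on the block. Fixed; the three blocks stand in a row, 92 mm apart, in any order. Point: centre of the hole's mouth, level with the block's top, 30 mm above the table; z up, y along the row.
- funnel_place (a point): White block 84 x 84 x 28 mm in the tray with an upright cone (34 mm across at its foot, 16 mm near its top, 32 mm high): the funnel stands over it, foot flange flat on the block. Fixed. Point: on the cone's axis, level with the block's top, 30 mm above the table; z up, y along the row.
- support_place (a point): White block 84 x 84 x 28 mm in the tray with a narrow hole (26 mm across with a 3 mm chamfer, 26 mm deep): the filter support's stem goes in and its disc rests on the block. Fixed. Point: centre of the hole's mouth, level with the block's top, 30 mm above the table; z up, y along the row.
- dish: Bystander: closed Petri dish, 72 mm across, 15 mm high, lying on the table. Origin: centre of its underside.
- small_beaker: Bystander: small clear beaker, 48 mm across, 58 mm high, standing on the table. Origin: centre of its underside.
Not all that is in view belongs to the job. Leave any orange look-alike of the part that bears funnel_centre alone.

How it is judged:
By the outcome, as a careful person would: the job done as asked, in the order asked, and still so for the second after the job is handed in, with the robot touching nothing.
It also fails if it takes over 99 s, if anything falls off the work surface, if the arm or the gripper's body presses on something with over 40 N, if the wrist force passes 120 N, or if a joint passes its speed limit or range.

## Working session

There is one attempt and no reset: what is moved stays moved. The work goes in short steps, Python scripts to look and compute and a tool call to move; the robot and the scene stay as the last step left them, time stands still between calls to the robot, and variables do not carry over. Pictures are saved under pics/ and viewed, at most 14 in all, crops included, and the job is handed in when it is done.

Besides the shell and the picture viewer there is one more tool, called after "Request:" as a command line: name --argument value ..., lists and objects as JSON in quotes. apply_moves: Moves the arm, as the interface text tells. Its arguments: {"type":"object","properties":{"steps":{"type":"array","items":{"type":"number"}},"jaw":{"type":"number"},"newtons":{"type":"number"}},"required":["steps"]}

```bash
mkdir -p pics; ls; python3 - <<'E'
from rig import *
import cv2,json
s=get_state();print(s)
for n in("scene","top","wrist"):
    print(n,calibration(n))
    im=get_image(n);cv2.imwrite(f"pics/{n}0.png",im[:,:,::-1])
E
```

```text
pics
{'clock': 0.0, 'qpos': array([-1.33001581e+00,  2.76607212e-01,  1.50612985e+00, -3.07324559e-05,
        1.36071918e+00, -1.21003991e-01]), 'qd': array([ 0.00231226, -0.00041321,  0.00011949, -0.00063159,  0.00037243,
       -0.00076989]), 'effort': array([-2.70484670e-04, -4.16783345e+01, -2.45807344e+01, -5.42794642e-04,
        1.09232054e-02, -1.52012749e-07]), 'position': array([ 0.20335618, -0.53720272,  0.19733412]), 'ee_rot': array([-9.29227819e-04,  9.83682555e-01,  1.79910428e-01, -7.07688589e-05]), 'contact_force': array([0.05361466, 0.32469419, 0.39348436]), 'moment': array([ 0.03524332, -0.02181989,  0.00670512]), 'gripper_force': 0.0, 'width': 0.08561483812499161}
scene {'fx': 475.5586433658555, 'fy': 475.5586433658555, 'cx': 322.2408568672866, 'cy': 236.25973105886072, 'xyz': array([0.07380109, 0.47452056, 0.64999723]), 'rotation': array([-0.35299216, -0.16812394,  0.41268275,  0.82269303])}
top {'fx': 490.39820725070115, 'fy': 490.39820725070115, 'cx': 324.73834493616704, 'cy': 243.0484129373161, 'xyz': array([ 0.42726992, -0.00115001,  1.12019336]), 'rotation': array([-0.69510169, -0.04359723,  0.04378433,  0.71625125])}
wrist {'fx': 371.64829954431775, 'fy': 371.64829954431775, 'cx': 315.5753877235542, 'cy': 240.8325406777036, 'xyz': array([ 0.28242539, -0.50940379,  0.37364034]), 'rotation': array([ 0.81177704, -0.13507453,  0.09468711, -0.56018502])}
```

View pics/top0.png

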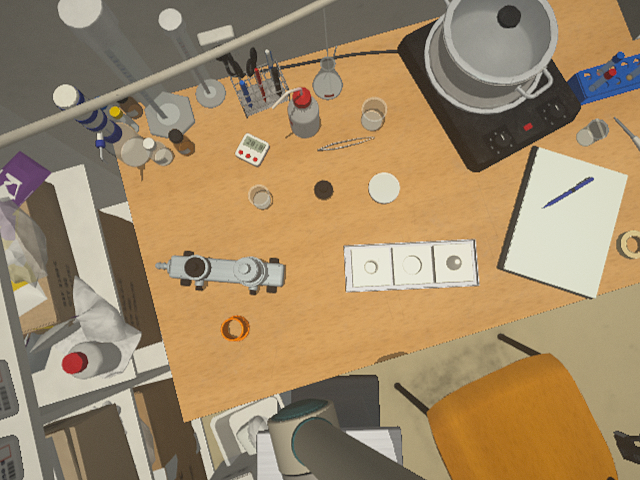

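View pics/scene0.png

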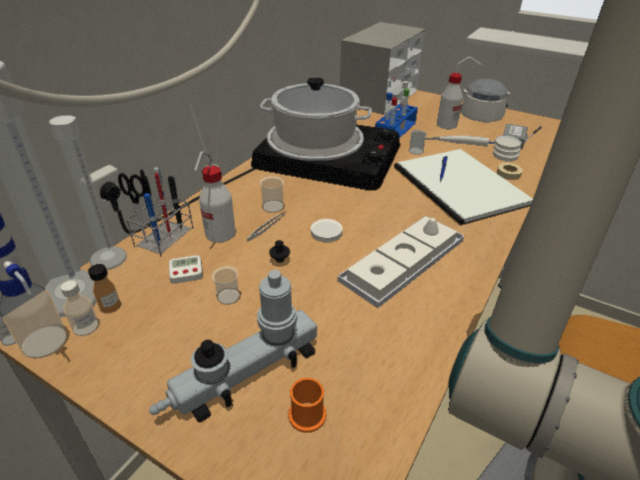

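The top view shows the manifold at (185–285, 270) with the unit near (250,270), the fixed plug at (197,267), and the loose plug at (324,189). The blocks sit at (371,267) narrow, (412,265) wide and (454,262) cone. Next are the enlarged crops.

```bash
cat > h.py <<'E'
import numpy as np,cv2
from scipy.spatial.transform import Rotation as R
def ray(c,u,v,fish=False):
    a=np.array([(u-c['cx'])/c['fx'],(v-c['cy'])/c['fy']])
    if fish:
        t=np.hypot(*a); d=np.array([a[0]/t*np.sin(t),-a[1]/t*np.sin(t),-np.cos(t)]) if t>1e-9 else np.array([0,0,-1.])
    else: d=np.array([a[0],-a[1],-1.])
    q=c['rotation'];return R.from_quat([q[1],q[2],q[3],q[0]]).apply(d)
def hit(c,u,v,z,fish=False):
    d=ray(c,u,v,fish);p=np.asarray(c['xyz']);return p+d*(z-p[2])/d[2]
def proj(c,P,fish=False):
    q=c['rotation'];p=R.from_quat([q[1],q[2],q[3],q[0]]).inv().apply(np.asarray(P)-c['xyz'])
    a=np.array([p[0],-p[1]])
    if fish:
        r=np.hypot(*a);a=a/max(r,1e-9)*np.arctan2(r,-p[2])
    else:a=a/-p[2]
    return np.array([c['cx']+a[0]*c['fx'],c['cy']+a[1]*c['fy']])
E
python3 - <<'E'
from rig import *
from h import *
c=calibration("top")
for n,u,v,z in[("knob",249,268,.18),("fixplug",197,267,.108),("plug",324,189,.048),("sup",371,267,.03),("lid",412,265,.03),("fun",454,262,.06),("beaker",260,197,.0),("dish",384,187,.015),("orange",235,328,.06)]:
    print(n,hit(c,u,v,z).round(4))
im=cv2.imread("pics/top0.png")
a=cv2.resize(im[220:320,150:310],None,fx=5,fy=5,interpolation=cv2.INTER_CUBIC)
b=cv2.resize(im[165:300,310:490],None,fx=4.4,fy=4.4,interpolation=cv2.INTER_CUBIC)
cv2.imwrite("pics/a.png",a);cv2.imwrite("pics/b.png",b)
E
```

```text
knob [0.5002 0.1437 0.18  ]
fixplug [0.5111 0.2623 0.108 ]
plug [ 0.6822 -0.0054  0.048 ]
sup [ 0.5059 -0.1048  0.03  ]
lid [ 0.5077 -0.1963  0.03  ]
fun [ 0.5092 -0.2822  0.06  ]
beaker [0.6791 0.144  0.    ]
dish [ 0.6905 -0.1438  0.015 ]
orange [0.3822 0.1934 0.06  ]
```

View pics/a.png

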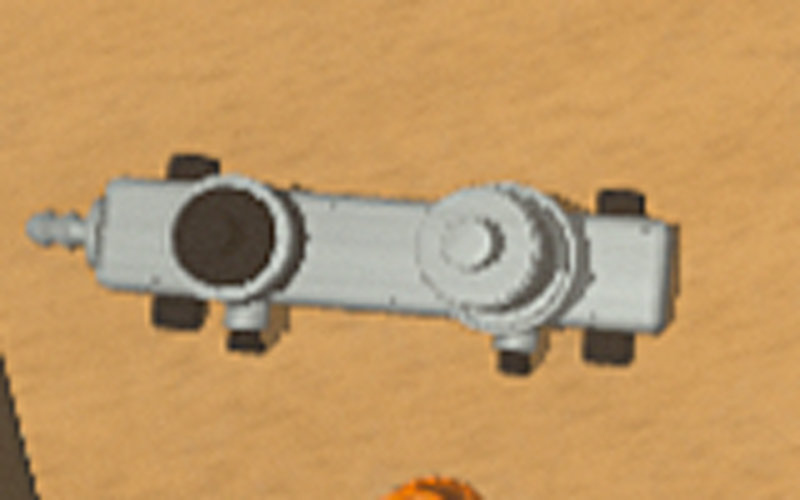

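View pics/b.png

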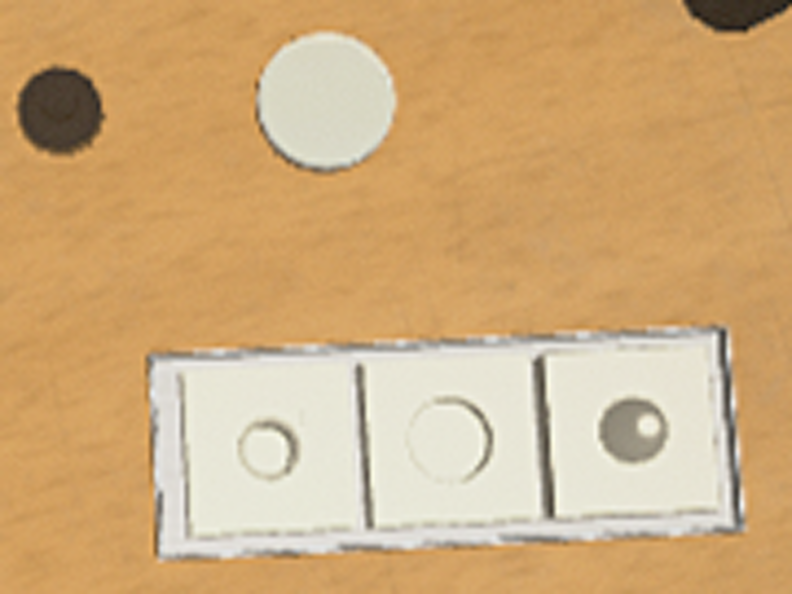

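Crop a puts the knob top at (243.6,268.4), the lid disc at (245.4,269.4) and the fixed plug's flange at (196,267.4), in full-picture pixels. Crop b puts the narrow hole at (371.1,267), the wide hole at (412.3,265), the cone foot near (453.9,262.7) and tip at (457.5,261.8), and the loose plug at (323.6,190).

```bash
python3 - <<'E'
from rig import *
from h import *
c=calibration("top")
P={n:hit(c,u,v,z) for n,u,v,z in[("knob",243.6,268.4,.18),("liddisc",245.4,269.4,.158),("fix",196,267.4,.086),("plug",323.6,190,.026),("sup",371.1,267,.03),("lid",412.3,265,.03),("cone",453.9,262.7,.03),("conetip",457.5,261.8,.062)]}
for n in P:print(n,P[n].round(4))
d=P["fix"]-P["liddisc"];print("tube len/yaw",np.hypot(*d[:2]),np.degrees(np.arctan2(-d[0],d[1])))
d=P["sup"]-P["lid"];print("row",np.hypot(*d[:2]),np.degrees(np.arctan2(-d[0],d[1])))
# scene cross-check of the knob / plug / holes
s=calibration("scene")
for n in P:print(n,proj(s,P[n]).round(1))
E
```

```text
knob [0.4998 0.154  0.18  ]
liddisc [0.4994 0.1542 0.158 ]
fix [0.5121 0.2701 0.086 ]
plug [ 0.6851 -0.0045  0.026 ]
sup [ 0.5059 -0.105   0.03  ]
lid [ 0.5076 -0.1969  0.03  ]
cone [ 0.51   -0.2898  0.03  ]
conetip [ 0.5093 -0.2892  0.062 ]
tube len/yaw 0.11663907880502082 -6.279027646115396
row 0.09190511053882411 1.0642495589965872
knob [273.6 273.5]
liddisc [274.4 284.6]
fix [210.4 352.7]
plug [279.6 251.2]
sup [376.6 269.4]
lid [404.7 249.3]
cone [430.1 230.9]
conetip [432.4 219.3]
```

Both views agree within 2 px. Setting out to hover above the unit.

Request:
apply_moves --steps '[0.6,1.4,1,7,2,4.6,2,14,3.4,8,3,21,4.8,11.4,4,28,6.3,14.8,5,35,7.7,18.2,6,42,9.2,21.6,6.2,49,10.6,25,6.2,56]' --jaw 0

```text
clock: 0.82
position: [0.3102, -0.2864, 0.261]
ee_rot: [0.001, 0.782, 0.623, 0.0]
contact_force: [1.4, 0.3, 0.6]
width: 0.0857
gripper_force: 0.0
```

Request:
apply_moves --steps '[1.4,3.4,0,7,2.9,6.8,0,7,4.4,10.2,0,7,5.8,13.6,0,7,7.3,17,0,7,8.7,20.4,0,7,10.2,23.8,0,7,11.6,27.2,0,7]'

```text
clock: 1.48
position: [0.4257, -0.0139, 0.2602]
ee_rot: [0.0, 0.745, 0.667, 0.0]
contact_force: [1.0, -1.4, -0.2]
width: 0.0859
gripper_force: 0.0
```

Request:
apply_moves --steps '[1.4,3.4,0,0,2.9,6.8,0,0,4.4,10.2,0,0,5.8,13.6,0,0,6.8,16,0,0,7.3,17,0,0,7.3,17,0,0]'

```text
clock: 2.07
position: [0.4991, 0.156, 0.2595]
ee_rot: [-0.0, 0.744, 0.669, -0.0]
contact_force: [0.3, -0.8, -0.0]
width: 0.0855
gripper_force: 0.0
```

```bash
python3 - <<'E'
from rig import *
from h import *
s=get_state();c=calibration("wrist");im=get_image("wrist");cv2.imwrite("pics/w1.png",im[:,:,::-1])
print(s['clock'],s['position'],s['ee_rot'],s['width'])
for n,p in dict(knob=(.4998,.154,.18),disc=(.4994,.1542,.158)).items():print(n,proj(c,p,True))
E
```

```text
2.0667 [0.49910118 0.15604438 0.25947067] [-3.27766139e-04  7.43684555e-01  6.68530576e-01 -2.12602573e-04] 0.08552590692085792
knob [316.1748366  236.38027336]
disc [315.63344894 227.36066811]
```

View pics/w1.png

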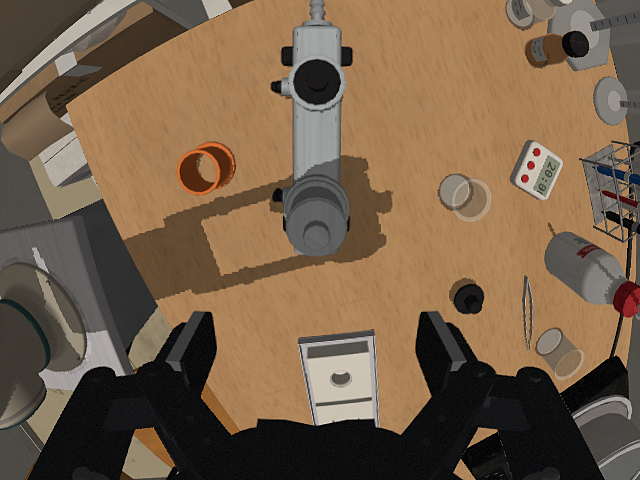

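The wrist view shows the lid knob at (318,234), against a predicted (316,236), so it is within about 1.5 mm. Port, plug and beaker stand where expected. Descending to grip the knob.

Request:
apply_moves --steps '[0.1,-0.1,-2,0,0.1,-0.1,-5,0,0.1,-0.1,-7.5,0,0.1,-0.1,-9,0,0.1,-0.1,-9.6,0,0.1,-0.1,-9.8,0,0.1,-0.1,-9.8,0]'

```text
clock: 2.7
position: [0.4996, 0.1521, 0.1626]
ee_rot: [0.0, 0.745, 0.667, 0.0]
contact_force: [1.3, 0.6, -0.3]
width: 0.0855
gripper_force: 0.0
```

Request:
apply_moves --steps '[0,0,0,0,0,0,0,0,0,0,0,0,0,0,0,0,0,0,0,0,0,0,0,0,0,0,0,0,0,0,0,0]' --jaw 255 --newtons 35

```text
clock: 3.37
position: [0.4995, 0.1533, 0.1622]
ee_rot: [0.0, 0.745, 0.667, 0.0]
contact_force: [-0.4, -0.2, 1.0]
width: -0.0002
gripper_force: 0.0
```

```bash
python3 - <<'E'
from rig import *
from h import *
s=get_state();print(s['position'],s['width'],s['gripper_force'])
a=get_image("scene")[200:440,140:440,::-1];b=get_image("wrist")[140:480,140:500,::-1]
a=cv2.resize(a,(400,320));b=cv2.resize(b,(400,320*1))
cv2.imwrite("pics/s2.png",np.hstack([a,b]))
E
```

```text
[0.49950509 0.15326919 0.16222186] -0.0002401243718854681 0.0
```

View pics/s2.png

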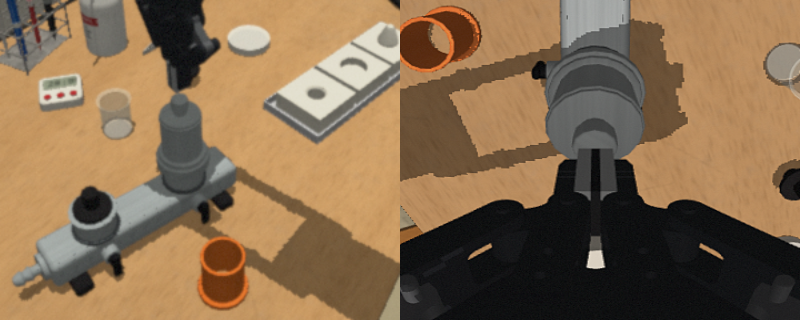

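```bash
python3 - <<'E'
from rig import *
from h import *
s=get_state();p=s['position'];w=calibration("wrist");sc=calibration("scene");t=calibration("top")
for n,P in dict(tcp=p,grasp=p+[0,0,.019],knob=(.4998,.154,.18),knobfoot=(.4998,.154,.158),fun=(.4998,.154,.094)).items():
    print(n,proj(w,P,True).round(),proj(sc,P).round(),proj(t,P).round(1))
cv2.imwrite("pics/w3.png",cv2.resize(get_image("wrist")[150:350,220:420,::-1],(390,390),interpolation=2))
b=cv2.resize(get_image("scene")[180:320,205:345,::-1],(390,390),interpolation=2)
cv2.imwrite("pics/ws3.png",np.hstack([cv2.imread("pics/w3.png"),b]))
E
```

```text
tcp [314. 280.] [275. 282.] [245.5 269.2]
grasp [314. 297.] [274. 273.] [243.9 268.5]
knob [315. 295.] [274. 273.] [243.6 268.4]
knobfoot [315. 276.] [274. 284.] [245.5 269.2]
fun [315. 238.] [276. 314.] [250.4 271.3]
```

View pics/ws3.png

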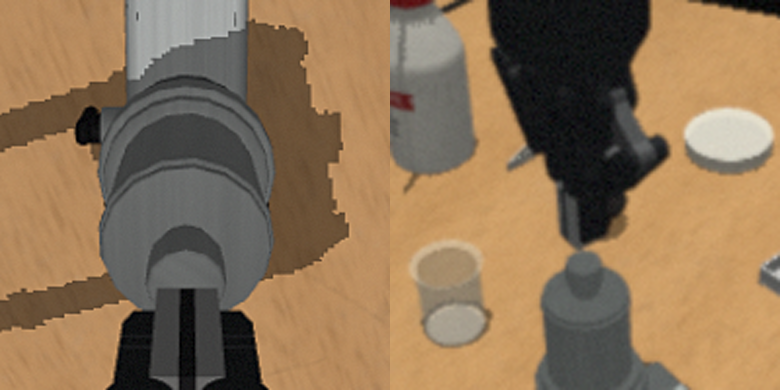

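```bash
python3 - <<'E'
from rig import *
from h import *
s=get_state();p=s['position'];w=calibration("wrist");sc=calibration("scene")
def tri(c1,d1,c2,d2):
    d1=d1/np.linalg.norm(d1);d2=d2/np.linalg.norm(d2)
    A=np.eye(3)*2-np.outer(d1,d1)-np.outer(d2,d2)
    b=(np.eye(3)-np.outer(d1,d1))@c1+(np.eye(3)-np.outer(d2,d2))@c2
    x=np.linalg.solve(A,b);return x,[np.linalg.norm(np.cross(x-c,d)) for c,d in((c1,d1),(c2,d2))]
print("tip",tri(w['xyz'],ray(w,316,299,True),sc['xyz'],ray(sc,274,268.7)))
print("knobtop",tri(w['xyz'],ray(w,315.4,288.5,True),sc['xyz'],ray(sc,275,271.5)))
th=np.radians(-6.2);d=np.array([np.cos(th),np.sin(th),0])
for k in(.013,.036):print(k,[proj(w,p+sg*d*.0425+[0,0,k],True).round() for sg in(1,-1)])
print(s['contact_force'],p,w['xyz'])
E
```

```text
tip (array([0.5003101 , 0.15391582, 0.18760434]), [np.float64(0.001521764603941238), np.float64(0.0015217646039411804)])
knobtop (array([0.4998955 , 0.15443496, 0.1813521 ]), [np.float64(0.0031804136778140514), np.float64(0.0031804136778142067)])
0.013 [array([400., 291.]), array([229., 291.])]
0.036 [array([410., 314.]), array([219., 314.])]
[ 0.66403001 -1.07535143  0.14195247] [0.49952614 0.15319862 0.16219837] [0.50915948 0.23506205 0.33837459]
```

The images put the knob top at (0.500, 0.154, 0.181), which is right. The shut fingertips are at z≈0.187, about 25 mm above the reported TCP, and the open tips in the first wrist picture agree. So the true tip is reported z + 25 mm. I'll open, go lower, and retry.

Request:
apply_moves --steps '[0,0,0.3,0,0,0,0.3,0,0,0,0.3,0,0,0,0.3,0,0,0,0.3,0,0,0,0.3,0,0,0,0.3,0,0,0,0.3,0]' --jaw 0

```text
clock: 4.23
position: [0.4995, 0.1532, 0.1652]
ee_rot: [0.0, 0.745, 0.667, -0.0]
contact_force: [-0.8, 0.8, -0.0]
width: 0.0858
gripper_force: 0.0
```

Request:
apply_moves --steps '[0,0,-0.8,0,0,0,-1.6,0,0,0,-2.2,0,0,0,-2.6,0,0,0,-2.8,0,0,0,-2.8,0]'

```text
clock: 4.73
position: [0.499, 0.1531, 0.1364]
ee_rot: [-0.0, 0.745, 0.667, -0.001]
contact_force: [0.1, -0.7, 0.5]
width: 0.0854
gripper_force: 0.0
```

Request:
apply_moves --steps '[0,0,0,0,0,0,0,0,0,0,0,0,0,0,0,0,0,0,0,0,0,0,0,0,0,0,0,0,0,0,0,0]' --jaw 255 --newtons 35

```text
clock: 5.4
position: [0.4995, 0.1532, 0.1376]
ee_rot: [0.0, 0.745, 0.667, 0.0]
contact_force: [-0.8, 0.5, 2.6]
width: 0.0172
gripper_force: 34.2
```

Request:
apply_moves --steps '[0,0,0.3,0,0,0,0.8,0,0,0,1.5,0,0,0,2.2,0,0,0,2.8,0,0,0,3.3,0,0,0,3.5,0,0,0,3.5,0]'

```text
clock: 6.07
position: [0.5, 0.1533, 0.173]
ee_rot: [0.0, 0.745, 0.667, 0.001]
contact_force: [0.3, -0.1, -0.1]
width: 0.0176
gripper_force: 34.2
```

```bash
python3 - <<'E'
from rig import *
from h import *
s=get_state();print(s['position'],s['width'],s['gripper_force'],s['contact_force'])
a=cv2.resize(get_image("wrist")[150:350,220:420,::-1],(390,390),interpolation=2)
b=cv2.resize(get_image("scene")[180:320,205:345,::-1],(390,390),interpolation=2)
cv2.imwrite("pics/ws4.png",np.hstack([a,b]))
E
```

```text
[0.50000179 0.15325722 0.17303305] 0.017639549780549643 34.17455339804292 [ 0.27620768 -0.1216574  -0.1102153 ]
```

View pics/ws4.png

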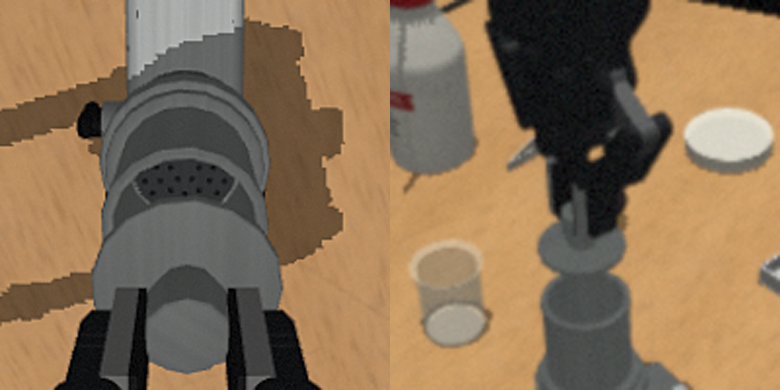

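The lid hangs upright in the fingers at (185,300) in the left crop, and the funnel is left empty with the perforated plate visible. Carrying the lid to the wide hole.

Request:
apply_moves --steps '[0,-0.8,0.5,0,0.1,-2.6,0.5,0,0.2,-5.5,0.5,0,0.3,-9,0.5,0,0.4,-12.5,0,0,0.5,-16,-1,0,0.6,-19.5,-2,0,0.7,-23,-3,0]'

```text
clock: 6.83
position: [0.5061, -0.079, 0.1421]
ee_rot: [0.0, 0.745, 0.667, -0.0]
contact_force: [1.4, 0.3, -1.1]
width: 0.0175
gripper_force: 34.2
```

Request:
apply_moves --steps '[0,-3.5,-1,0,0,-6.8,-2.2,0,0.1,-9.5,-3.5,0,0.1,-11.2,-5,0,0.1,-12,-6.5,0,0.1,-12.1,-7.6,0,0.1,-12.1,-8,0,0.1,-12.1,-8,0]'

```text
clock: 7.5
position: [0.5063, -0.1978, 0.0611]
ee_rot: [-0.001, 0.745, 0.667, -0.001]
contact_force: [0.1, 0.4, -0.3]
width: 0.0176
gripper_force: 34.2
```

```bash
python3 - <<'E'
from rig import *
from h import *
s=get_state();p=s['position'];print(p,s['width'],s['gripper_force'],s['contact_force'])
w=calibration("wrist")
im=get_image("wrist")[:,:,::-1]
a=cv2.resize(im[130:380,190:440],(390,390),interpolation=2)
b=cv2.resize(get_image("scene")[180:320,340:480,::-1],(390,390),interpolation=2)
cv2.imwrite("pics/ws5.png",np.hstack([a,b]))
f=lambda P:((proj(w,P,True)-[190,130])*1.56).round()
print("hole ",f((.5076,-.1969,.03)),"sup",f((.5059,-.105,.03)),"lid foot",f(p+[0,.001,.0074]))
E
```

```text
[ 0.50630412 -0.19779276  0.06113072] 0.017647309479533947 34.20096008107066 [ 0.1246169   0.409779   -0.30762954]
hole  [198. 198.] sup [164. -46.] lid foot [194. 242.]
```

View pics/ws5.png

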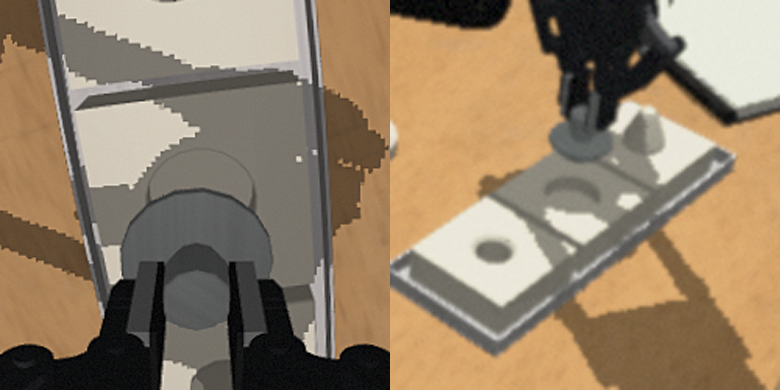

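The wide hole is centred near (201,202) in the left crop, against a predicted (198,198), a shift of about 1.5 mm. The lid hangs level above it. Small correction, then down.

Request:
apply_moves --steps '[0.2,-0.1,-0.8,0,0.2,-0.1,-1.6,0,0.2,-0.1,-2.4,0,0.2,-0.1,-3.1,0,0.2,-0.1,-3.7,0,0.2,-0.1,-4.1,0,0.2,-0.1,-4.3,0,0.2,-0.1,-4.4,0]'

```text
clock: 8.27
position: [0.5093, -0.1987, 0.0177]
ee_rot: [-0.0, 0.745, 0.667, -0.0]
contact_force: [0.4, 0.6, 0.0]
width: 0.0178
gripper_force: 34.2
```

Request:
apply_moves --steps '[0,0,-0.1,0,0,0,-0.2,0,0,0,-0.3,0,0,0,-0.3,0]'

```text
clock: 8.6
position: [0.5096, -0.1989, 0.0153]
ee_rot: [0.0, 0.745, 0.667, 0.0]
contact_force: [0.0, -0.1, -0.6]
width: 0.0176
gripper_force: 34.2
```

Request:
apply_moves --steps '[0,0,-0.1,0,0,0,-0.15,0,0,0,-0.2,0,0,0,-0.2,0]'

```text
clock: 8.93
position: [0.5096, -0.1988, 0.0136]
ee_rot: [0.0, 0.745, 0.667, 0.0]
contact_force: [-0.6, 0.9, 2.1]
width: 0.0179
gripper_force: 34.5
```

Request:
apply_moves --steps '[0,0,-0.05,0,0,0,-0.1,0,0,0,-0.1,0]'

```text
clock: 9.18
position: [0.5096, -0.1989, 0.0135]
ee_rot: [0.0, 0.745, 0.667, 0.0]
contact_force: [-1.9, 1.1, 9.0]
width: 0.0176
gripper_force: 35.2
```

Seated: 9 N at exactly the predicted height. Release and go for the funnel.

Request:
apply_moves --steps '[0,0,0.1,0,0,0,0.1,0,0,0,0.1,0,0,0,0.1,0,0,0,0.1,0,0,0,0.1,0,0,0,0.1,0,0,0,0.5,0]' --jaw 0

```text
clock: 9.85
position: [0.5089, -0.1985, 0.0166]
ee_rot: [-0.001, 0.745, 0.667, -0.0]
contact_force: [-0.2, 0.4, 0.3]
width: 0.0854
gripper_force: 0.0
```

Request:
apply_moves --steps '[0,0,1.5,0,0,0,3.5,0,0,0,6.5,0,0,0.5,9.5,0,-0.1,2.5,12,0,-0.2,5.5,14,0,-0.3,9,15,0,-0.4,12.5,15.4,0]'

```text
clock: 10.52
position: [0.5068, -0.0733, 0.174]
ee_rot: [0.002, 0.745, 0.667, 0.001]
contact_force: [1.4, 0.1, -0.1]
width: 0.0851
gripper_force: 0.0
```

Request:
apply_moves --steps '[-0.1,3.5,0,0,-0.2,7,0,0,-0.3,10.5,0,0,-0.4,14,0,0,-0.5,17.5,0,0,-0.6,20.5,0,0,-0.6,22.2,0,0,-0.6,22.7,0,0]'

```text
clock: 11.18
position: [0.4992, 0.156, 0.1715]
ee_rot: [-0.0, 0.744, 0.669, 0.001]
contact_force: [-0.3, -0.5, -0.3]
width: 0.0856
gripper_force: 0.0
```

```bash
python3 - <<'E'
from rig import *
from h import *
s=get_state();p=s['position'];print(s['clock'],p,s['width'],s['contact_force'])
w=calibration("wrist")
im=get_image("wrist")[:,:,::-1]
a=cv2.resize(im[130:380,190:440],(390,390),interpolation=2)
b=cv2.resize(get_image("scene")[180:320,340:480,::-1],(390,390),interpolation=2)
cv2.imwrite("pics/ws6.png",np.hstack([a,b]))
f=lambda P:((proj(w,P,True)-[190,130])*1.56).round()
print("funnel top",f((.4997,.1543,.154)),"tip open",f(p+[0,0,.038]))
E
```

```text
11.1833 [0.49918865 0.15602278 0.17152964] 0.08562029713456012 [-0.28365474 -0.47744267 -0.2658945 ]
funnel top [196. 219.] tip open [194. 293.]
```

View pics/ws6.png

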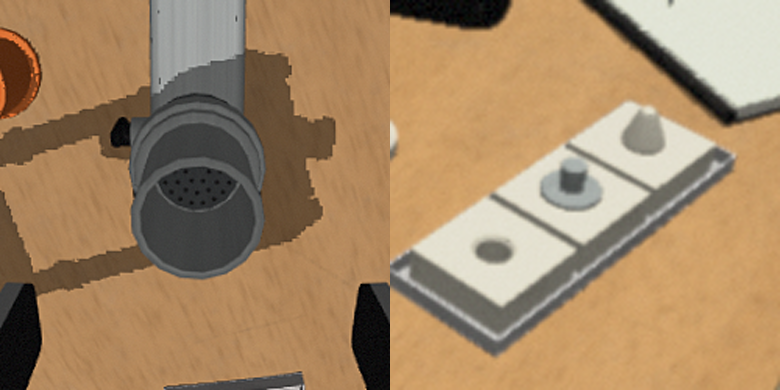

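The lid sits flat in the wide hole in the right crop. The funnel mouth is centred at (198,217), predicted (196,219). Descending to grip the funnel.

Request:
apply_moves --steps '[0.1,0,-1.5,0,0.1,0,-3.5,0,0.1,0,-5.2,0,0.1,0,-6.5,0,0.1,0,-7.3,0,0.1,0,-7.7,0,0.1,0,-7.7,0]'

```text
clock: 11.87
position: [0.5003, 0.1521, 0.0937]
ee_rot: [-0.0, 0.745, 0.667, -0.001]
contact_force: [-0.2, -0.4, 0.6]
width: 0.0854
gripper_force: 0.0
```

Request:
apply_moves --steps '[0,0,0,0,0,0,0,0,0,0,0,0,0,0,0,0,0,0,0,0,0,0,0,0]' --jaw 255 --newtons 45

```text
clock: 12.37
position: [0.5013, 0.1533, 0.0953]
ee_rot: [0.001, 0.745, 0.667, 0.001]
contact_force: [-0.8, -0.4, 5.3]
width: 0.0477
gripper_force: 47.4
```

Request:
apply_moves --steps '[0,0,0.3,0,0,0,0.8,0,0,0,1.5,0,0,0,2.2,0,0,0,2.8,0,0,0,3.3,0,0,0,3.5,0,0,0,3.5,0]'

```text
clock: 13.03
position: [0.501, 0.1533, 0.13]
ee_rot: [0.0, 0.745, 0.667, 0.001]
contact_force: [0.3, -0.2, -0.5]
width: 0.0475
gripper_force: 46.6
```

```bash
python3 - <<'E'
from rig import *
from h import *
s=get_state();p=s['position'];print(s['clock'],p,s['width'],s['contact_force'])
w=calibration("wrist")
im=get_image("wrist")[:,:,::-1]
a=cv2.resize(im[130:380,190:440],(390,390),interpolation=2)
b=cv2.resize(get_image("scene")[180:340,205:365,::-1],(390,390),interpolation=2)
cv2.imwrite("pics/ws7.png",np.hstack([a,b]))
E
```

```text
13.0333 [0.50097377 0.15328596 0.1299834 ] 0.04751180639497319 [ 0.34769596 -0.23193691 -0.48523661]
```

View pics/ws7.png

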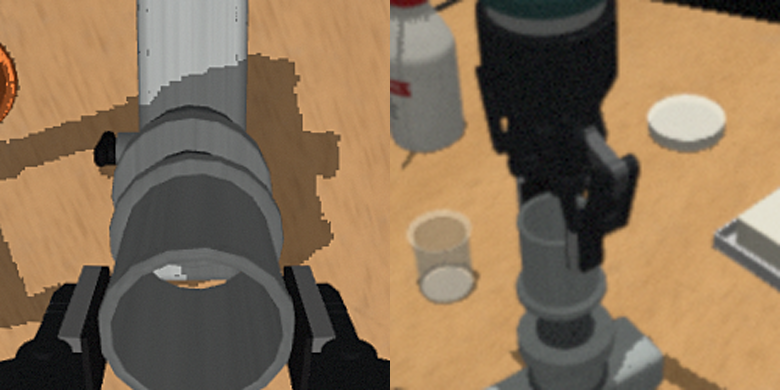

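The funnel is lifted upright, and the filter support with its dark plate stays in the port (right crop, about (565,335)). Carrying the funnel over the cone.

Request:
apply_moves --steps '[0,-0.8,0.5,0,0.1,-2.6,0.5,0,0.1,-5.5,0.5,0,0.2,-9,0.5,0,0.2,-12.5,0.5,0,0.3,-16,0.5,0,0.4,-19.5,0.5,0,0.4,-23,0.5,0]'

```text
clock: 13.8
position: [0.5041, -0.079, 0.1344]
ee_rot: [0.0, 0.745, 0.667, -0.0]
contact_force: [0.6, 0.1, -2.1]
width: 0.0472
gripper_force: 46.6
```

Request:
apply_moves --steps '[0.1,-3.5,0,0,0.1,-7,0,0,0.2,-10.5,0,0,0.3,-14,-0.5,0,0.4,-17,-1,0,0.5,-19.5,-2,0,0.5,-21,-3,0,0.5,-21.4,-3.5,0]'

```text
clock: 14.47
position: [0.5085, -0.2933, 0.0976]
ee_rot: [-0.001, 0.746, 0.666, -0.001]
contact_force: [0.2, 0.0, -1.9]
width: 0.0473
gripper_force: 46.5
```

Request:
apply_moves --steps '[0,0,0,0,0,0,0,0]'

```text
clock: 14.63
position: [0.5088, -0.2893, 0.0986]
ee_rot: [-0.001, 0.745, 0.667, 0.0]
contact_force: [0.3, -0.1, -0.9]
width: 0.0479
gripper_force: 46.5
```

```bash
python3 - <<'E'
from rig import *
from h import *
s=get_state();p=s['position'];print(s['clock'],p,s['width'],s['contact_force'])
w=calibration("wrist")
im=get_image("wrist")[:,:,::-1]
a=cv2.resize(im[130:380,190:440],(390,390),interpolation=2)
b=cv2.resize(get_image("scene")[150:290,370:510,::-1],(390,390),interpolation=2)
cv2.imwrite("pics/ws8.png",np.hstack([a,b]))
f=lambda P:((proj(w,P,True)-[190,130])*1.56).round()
print("cone tip,foot",f((.5095,-.2895,.062)),f((.5095,-.2895,.03)),"lid knob",f((.508,-.1975,.056)))
sc=calibration("scene");print(((proj(sc,(.5095,-.2895,.062))-[370,150])*2.786+[390,0]).round(),((proj(sc,p+[0,.001,-.0013])-[370,150])*2.786+[390,0]).round())
E
```

```text
14.6333 [ 0.50883179 -0.289327    0.09864064] 0.047910397408654215 [ 0.32708184 -0.12396535 -0.85021181]
cone tip,foot [196. 196.] [196. 170.] lid knob [165. -42.]
[564. 193.] [571. 156.]
```

View pics/ws8.png

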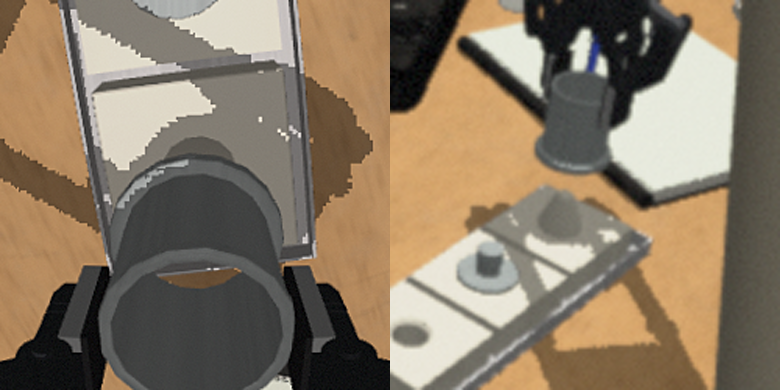

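The cone foot is centred near (199,171) in the left crop, as predicted, and the cone tip is at (560,190) in the right one. The funnel is upright above it. Lowering.

Request:
apply_moves --steps '[0.1,-0.1,-0.8,0,0.1,-0.1,-1.8,0,0.1,-0.1,-2.8,0,0.1,-0.1,-3.8,0,0.1,-0.1,-4.8,0,0.1,-0.1,-5.6,0,0.1,-0.1,-6.2,0,0.1,-0.1,-6.4,0]'

```text
clock: 15.4
position: [0.5098, -0.2913, 0.0336]
ee_rot: [-0.001, 0.745, 0.667, -0.0]
contact_force: [-0.6, -0.5, -1.1]
width: 0.0478
gripper_force: 46.6
```

Request:
apply_moves --steps '[0,0,-0.1,0,0,0,-0.2,0,0,0,-0.3,0,0,0,-0.3,0]'

```text
clock: 15.73
position: [0.5107, -0.292, 0.0325]
ee_rot: [0.0, 0.745, 0.667, 0.0]
contact_force: [0.3, 0.3, -1.5]
width: 0.0474
gripper_force: 46.6
```

Request:
apply_moves --steps '[0,0,-0.05,0,0,0,-0.1,0,0,0,-0.15,0,0,0,-0.15,0]'

```text
clock: 16.07
position: [0.5107, -0.292, 0.0313]
ee_rot: [0.0, 0.745, 0.667, 0.0]
contact_force: [-0.0, 0.5, 3.2]
width: 0.0474
gripper_force: 46.9
```

Request:
apply_moves --steps '[0,0,-0.05,0,0,0,-0.1,0,0,0,-0.1,0]'

```text
clock: 16.32
position: [0.5107, -0.292, 0.0313]
ee_rot: [0.001, 0.745, 0.667, 0.0]
contact_force: [-2.2, 0.9, 8.5]
width: 0.0471
gripper_force: 47.8
```

Seated at the predicted height with 8.5 N. Release, and go for the support.

Request:
apply_moves --steps '[0,0,0.1,0,0,0,0.1,0,0,0,0.1,0,0,0,0.1,0,0,0,0.1,0,0,0,0.1,0,0,0,0.5,0,0,0,1.5,0]' --jaw 0

```text
clock: 16.98
position: [0.5095, -0.2911, 0.0438]
ee_rot: [-0.002, 0.745, 0.667, -0.0]
contact_force: [-0.2, 1.3, 0.6]
width: 0.0853
gripper_force: 0.0
```

Request:
apply_moves --steps '[0,0,1.5,0,0,0,3.5,0,0,0,6,0,0,0.5,8,0,-0.1,2.5,9,0,-0.2,5.5,9.3,0,-0.3,9,9.3,0,-0.4,12.5,9.3,0]'

```text
clock: 17.65
position: [0.5069, -0.1662, 0.1393]
ee_rot: [0.001, 0.745, 0.667, 0.001]
contact_force: [0.5, -0.7, -0.2]
width: 0.0852
gripper_force: 0.0
```

Request:
apply_moves --steps '[-0.1,3.5,0,0,-0.2,7,0,0,-0.3,10.5,0,0,-0.4,14,0,0,-0.5,17.5,0,0,-0.6,21,0,0,-0.6,24.5,0,0,-0.6,28,0,0]'

```text
clock: 18.32
position: [0.5005, 0.1149, 0.1389]
ee_rot: [0.001, 0.745, 0.667, 0.001]
contact_force: [1.0, -0.0, 0.8]
width: 0.0852
gripper_force: 0.0
```

Request:
apply_moves --steps '[0,2.5,0,0,0,4,0,0,0,4.2,0,0,0,4.2,0,0]'

```text
clock: 18.65
position: [0.5006, 0.1558, 0.1384]
ee_rot: [0.0, 0.744, 0.668, 0.0]
contact_force: [0.4, -0.7, -0.1]
width: 0.0854
gripper_force: 0.0
```

```bash
python3 - <<'E'
from rig import *
from h import *
s=get_state();p=s['position'];print(s['clock'],p,s['width'],s['contact_force'])
w=calibration("wrist")
im=get_image("wrist")[:,:,::-1]
a=cv2.resize(im[130:380,190:440],(390,390),interpolation=2)
b=cv2.resize(get_image("scene")[180:320,340:480,::-1],(390,390),interpolation=2)
cv2.imwrite("pics/ws9.png",np.hstack([a,b]))
f=lambda P:((proj(w,P,True)-[190,130])*1.56).round()
print("plate",f((.5003,.1546,.097)),"disc r",f((.5323,.1546,.094)))
E
```

```text
18.65 [0.50062913 0.155844   0.13843815] 0.08538473975477891 [ 0.42112565 -0.69019703 -0.08500384]
plate [194. 194.] disc r [272. 183.]
```

View pics/ws9.png

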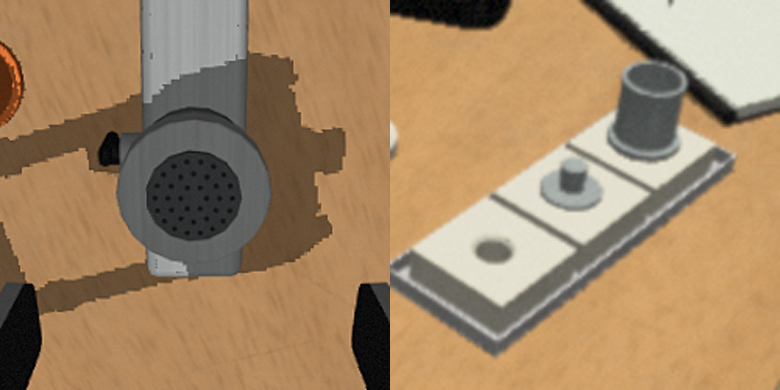

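The funnel stands flat over its cone. The plate is at (194,194), exactly as predicted. Descending to grip the support disc.

Request:
apply_moves --steps '[0,0.1,-1.5,0,0,0.1,-3.5,0,0,0.1,-5.5,0,0,0.1,-7,0,0,0.1,-8,0,0,0.1,-8.5,0,0,0.1,-8.5,0]'

```text
clock: 19.33
position: [0.5001, 0.1552, 0.052]
ee_rot: [-0.0, 0.745, 0.667, -0.001]
contact_force: [0.7, 0.7, 0.5]
width: 0.0854
gripper_force: 0.0
```

Request:
apply_moves --steps '[0,0,0,0,0,0,0,0,0,0,0,0,0,0,0,0,0,0,0,0]' --jaw 255 --newtons 60

```text
clock: 19.75
position: [0.5046, 0.1565, 0.0584]
ee_rot: [0.003, 0.745, 0.668, 0.004]
contact_force: [-2.2, -1.3, 24.9]
width: 0.0478
gripper_force: 63.5
```

Request:
apply_moves --steps '[0,0,0.3,0,0,0,0.8,0,0,0,1.5,0,0,0,2.2,0,0,0,2.8,0,0,0,3.3,0,0,0,3.5,0,0,0,3.5,0]'

```text
clock: 20.42
position: [0.5009, 0.1563, 0.0882]
ee_rot: [0.0, 0.745, 0.667, 0.0]
contact_force: [0.2, 0.3, -2.3]
width: 0.047
gripper_force: 67.5
```

```bash
python3 - <<'E'
from rig import *
from h import *
s=get_state();p=s['position'];print(s['clock'],p,s['width'],s['contact_force'])
w=calibration("wrist")
im=get_image("wrist")[:,:,::-1]
a=cv2.resize(im[130:380,190:440],(390,390),interpolation=2)
b=cv2.resize(get_image("scene")[200:340,205:345,::-1],(390,390),interpolation=2)
cv2.imwrite("pics/ws10.png",np.hstack([a,b]))
E
```

```text
20.4167 [0.50090238 0.15625562 0.08823519] 0.04702961670302228 [ 0.23330081  0.25483831 -2.3154155 ]
```

View pics/ws10.png

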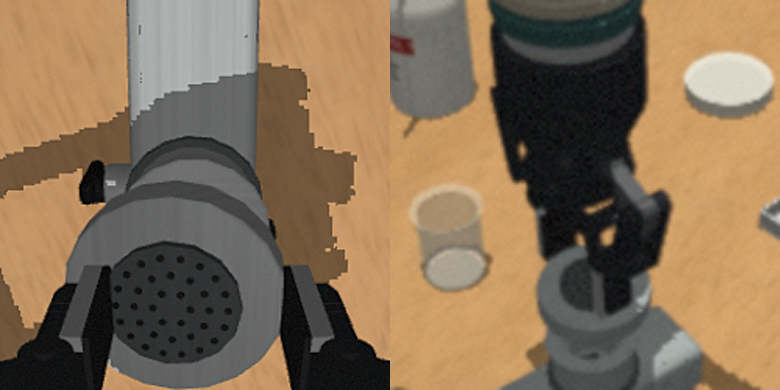

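The support was lifted but gripped badly. The left finger rode over the disc edge and stopped at the plate (110,300), while the right finger is on the rim (285,300). The disc sits about 6 mm off towards −x. I'll put it back centred and regrip deeper.

Request:
apply_moves --steps '[0.3,-0.1,0,0,0.6,-0.1,-0.3,0,0.6,-0.1,-0.9,0,0.6,-0.1,-1.5,0,0.6,-0.1,-2,0,0.6,-0.1,-2.4,0,0.6,-0.1,-2.7,0,0.6,-0.1,-2.8,0]'

```text
clock: 21.18
position: [0.5059, 0.1551, 0.059]
ee_rot: [-0.0, 0.745, 0.667, -0.001]
contact_force: [-1.3, 0.5, 1.2]
width: 0.0472
gripper_force: 68.2
```

Request:
apply_moves --steps '[0,0,-0.1,0,0,0,-0.2,0,0,0,-0.2,0]'

```text
clock: 21.43
position: [0.506, 0.1551, 0.0588]
ee_rot: [-0.0, 0.745, 0.667, -0.0]
contact_force: [-3.6, -0.6, 6.3]
width: 0.047
gripper_force: 70.8
```

Request:
apply_moves --steps '[0,0,0.2,0,0,0,0.2,0,0,0,0.2,0,0,0,0.2,0,0,0,1,0,-0.3,0,2.5,0,-0.6,0,4,0,-0.6,0,4,0]' --jaw 0

```text
clock: 22.1
position: [0.5023, 0.1556, 0.1006]
ee_rot: [0.001, 0.745, 0.667, 0.002]
contact_force: [1.0, 0.4, -0.2]
width: 0.0855
gripper_force: 0.0
```

Request:
apply_moves --steps '[0,0,0,0,0,0,0,0,0,0,0,0]'

```text
clock: 22.35
position: [0.5, 0.1551, 0.0969]
ee_rot: [-0.0, 0.745, 0.667, -0.001]
contact_force: [-0.4, -1.0, 0.5]
width: 0.0853
gripper_force: 0.0
```

```bash
cat >> h.py <<'E'
def blobs(im,lo,hi,amin=300,close=7):
    m=cv2.inRange(im,np.array(lo),np.array(hi))
    m=cv2.morphologyEx(m,cv2.MORPH_CLOSE,np.ones((close,close)))
    o=[]
    for k in cv2.findContours(m,cv2.RETR_EXTERNAL,cv2.CHAIN_APPROX_NONE)[0]:
        a=cv2.contourArea(k)
        if a>amin:o.append((a,cv2.boundingRect(k),np.array(cv2.fitEllipse(k)[0]).round(1),np.array(cv2.fitEllipse(k)[1]).round(1)))
    return o
E
python3 - <<'E'
from rig import *
from h import *
s=get_state();p=s['position'];print(s['clock'],p,s['width'],s['contact_force'])
w=calibration("wrist");im=get_image("wrist");np.save("w11.npy",im)
u,v=proj(w,(.5003,.1546,.097),True);print("pred plate",u,v)
x=int(u);y=int(v)
print([tuple(im[y,i]) for i in range(x-70,x+71,10)])
for b in blobs(im[y-110:y+110,x-110:x+110],(35,35,35),(72,72,75)):print(b[0],b[1],b[2]+[x-110,y-110],b[3])
E
```

```text
22.35 [0.50000914 0.15506595 0.09693634] 0.08533094381079373 [-0.43047375 -0.98114072  0.49077488]
pred plate 315.05954905024737 281.27523708321945
[(np.uint8(176), np.uint8(132), np.uint8(90)), (np.uint8(180), np.uint8(137), np.uint8(94)), (np.uint8(95), np.uint8(96), np.uint8(95)), (np.uint8(96), np.uint8(99), np.uint8(98)), (np.uint8(47), np.uint8(45), np.uint8(47)), (np.uint8(43), np.uint8(46), np.uint8(46)), (np.uint8(46), np.uint8(46), np.uint8(47)), (np.uint8(48), np.uint8(50), np.uint8(51)), (np.uint8(47), np.uint8(48), np.uint8(50)), (np.uint8(47), np.uint8(47), np.uint8(48)), (np.uint8(48), np.uint8(50), np.uint8(49)), (np.uint8(98), np.uint8(99), np.uint8(99)), (np.uint8(99), np.uint8(99), np.uint8(100)), (np.uint8(88), np.uint8(90), np.uint8(92)), (np.uint8(104), np.uint8(78), np.uint8(52))]
3779.0 (76, 78, 73, 68) [316.7 282.9] [66.7 72.1]
1141.5 (54, 40, 113, 50) [319.6 270.3] [100.4 124.8]
```

The plate was found at (316.7, 282.9), so the support is back and centred within 1 mm. Regripping 5 mm deeper.

Request:
apply_moves --steps '[0.1,-0.1,-1,0,0.1,-0.1,-2.2,0,0.1,-0.1,-3.4,0,0.1,-0.1,-4.3,0,0.1,-0.1,-4.8,0,0.1,-0.1,-5,0,0.1,-0.1,-5,0]'

```text
clock: 22.98
position: [0.5012, 0.1541, 0.047]
ee_rot: [-0.0, 0.745, 0.667, -0.001]
contact_force: [0.2, -0.5, 0.7]
width: 0.0856
gripper_force: 0.0
```

Request:
apply_moves --steps '[0,0,0,0,0,0,0,0,0,0,0,0,0,0,0,0,0,0,0,0]' --jaw 255 --newtons 60

```text
clock: 23.4
position: [0.5018, 0.1543, 0.0493]
ee_rot: [0.0, 0.745, 0.667, 0.001]
contact_force: [-1.6, -0.2, 5.8]
width: 0.0604
gripper_force: 63.1
```

Request:
apply_moves --steps '[0,0,0.3,0,0,0,0.8,0,0,0,1.5,0,0,0,2.2,0,0,0,2.8,0,0,0,3.3,0,0,0,3.5,0,0,0,3.5,0]'

```text
clock: 24.07
position: [0.502, 0.1543, 0.0835]
ee_rot: [0.0, 0.745, 0.667, 0.001]
contact_force: [-0.3, -0.4, -1.8]
width: 0.0603
gripper_force: 65.1
```

```bash
python3 - <<'E'
from rig import *
from h import *
s=get_state();p=s['position'];print(s['clock'],p,s['width'],s['contact_force'],s['moment'])
w=calibration("wrist");im=get_image("wrist");np.save("w12.npy",im)
for h in(.041,.045,.048):print(h,proj(w,p+[0,0,h],True).round(1))
for b in blobs(im[200:420,200:430],(30,30,30),(72,72,75)):print(b[0],b[1],b[2]+[200,200],b[3])
for r in range(290,381,15):print(r,[int(im[r,i].mean()) for i in range(236,400,6)])
E
```

```text
24.0667 [0.50199245 0.15427435 0.08345778] 0.06034358380360916 [-0.28764725 -0.44450443 -1.80069364] [ 0.05033268 -0.02585314  0.04220356]
0.041 [314.2 321.3]
0.045 [314.1 326.3]
0.048 [314.1 330.2]
678.5 (7, 103, 38, 57) [226.  329.1] [26.7 56.3]
733.5 (187, 102, 38, 58) [406.3 328.4] [23.1 61.4]
5790.0 (69, 90, 94, 81) [315.5 329.9] [79.6 92.7]
2260.5 (46, 16, 141, 85) [375.6 553.4] [232.1 659.4]
290 [148, 144, 149, 100, 102, 101, 100, 101, 106, 106, 105, 109, 69, 46, 92, 116, 107, 109, 106, 105, 104, 102, 103, 104, 81, 83, 87, 85]
305 [71, 14, 101, 101, 106, 100, 101, 100, 49, 51, 23, 50, 48, 54, 52, 52, 44, 36, 49, 40, 102, 101, 103, 102, 102, 99, 10, 69]
320 [15, 18, 99, 99, 103, 97, 42, 52, 48, 52, 50, 48, 48, 52, 52, 49, 50, 52, 51, 49, 49, 103, 103, 101, 100, 99, 15, 8]
335 [13, 19, 95, 101, 100, 97, 45, 18, 47, 18, 48, 15, 46, 51, 48, 32, 50, 49, 49, 50, 45, 72, 100, 100, 100, 106, 15, 5]
350 [12, 12, 89, 99, 100, 95, 99, 47, 48, 47, 49, 41, 47, 49, 49, 44, 50, 50, 54, 45, 51, 99, 99, 99, 101, 49, 8, 14]
365 [18, 150, 148, 148, 115, 98, 96, 95, 94, 100, 47, 47, 25, 51, 36, 52, 46, 81, 104, 101, 98, 97, 98, 151, 145, 140, 12, 10]
380 [8, 150, 148, 149, 148, 147, 141, 144, 128, 97, 98, 96, 97, 99, 96, 99, 98, 100, 101, 148, 143, 149, 149, 141, 142, 150, 156, 11]
```

The grip is symmetric: the plate is centred at (315.5, 329.9) between the pads, with the predicted tool axis at (314, 330), and it is level. Carrying the support to the narrow hole.

Request:
apply_moves --steps '[0,-0.3,1,0,0,-1.8,1.5,0,0.1,-4.4,1.5,0,0.2,-7.6,1.5,0,0.3,-11,1.5,0,0.4,-14.5,1,0,0.4,-18,0.2,0,0.5,-21,-0.6,0]'

```text
clock: 24.78
position: [0.5065, -0.0582, 0.0772]
ee_rot: [0.001, 0.745, 0.667, 0.0]
contact_force: [1.2, 0.5, -1.3]
width: 0.0605
gripper_force: 65.5
```

Request:
apply_moves --steps '[0,-2.5,-0.8,0,0,-4.2,-1.6,0,0,-4.9,-2.2,0,0,-5,-2.5,0,0,-5,-2.5,0,0,-5,-2.5,0]'

```text
clock: 25.28
position: [0.5063, -0.1047, 0.0518]
ee_rot: [-0.0, 0.745, 0.668, 0.0]
contact_force: [0.7, -0.8, -1.5]
width: 0.0603
gripper_force: 65.5
```

```bash
python3 - <<'E'
from rig import *
from h import *
s=get_state();p=s['position'];print(s['clock'],p,s['width'],s['contact_force'])
w=calibration("wrist");im=get_image("wrist");np.save("w13.npy",im)
# block edges: far edge of support block (y=-.105+.042) and gap; print profile
for n,P in dict(hole=(.5066,-.1055,.03),L=(.4646,-.0865,.03),R=(.5486,-.0865,.03),F=(.5066,-.0635,.03),far=(.5046,-.0635,.03)).items():print(n,proj(w,P,True).round(1))
t=get_image("top");np.save("t13.npy",t)
b=blobs(im[200:420,200:430],(30,30,30),(72,72,75),2000);print([(x[2]+[200,200],x[3]) for x in b])
r=int(proj(w,(.5066,-.0865,.03),True)[1])
for q in(r-25,r,):print(q,[int(im[q,i].mean()) for i in range(190,440,5)])
c=316;print([int(im[i,c].mean()) for i in range(100,320,5)])
E
```

```text
25.2833 [ 0.50632182 -0.10473779  0.05177968] 0.060261529799723094 [ 0.74673059 -0.81009462 -1.47697329]
hole [315.2 265.7]
L [238.6 242.1]
R [385.7 226.9]
F [306.8 194.5]
far [303.1 194.9]
[(array([315.5, 329.9]), array([79.6, 93.1])), (array([208., 137.]), array([187.2, 283.6]))]
209 [140, 135, 137, 140, 135, 136, 137, 70, 195, 213, 214, 215, 216, 143, 189, 126, 127, 127, 124, 126, 126, 127, 129, 128, 127, 128, 126, 129, 128, 127, 127, 126, 127, 125, 128, 126, 125, 126, 126, 115, 120, 77, 81, 81, 80, 82, 73, 78, 145, 133]
234 [140, 136, 138, 141, 137, 138, 136, 134, 71, 193, 213, 211, 212, 214, 213, 215, 215, 212, 212, 125, 127, 127, 127, 127, 128, 127, 127, 127, 129, 127, 127, 125, 126, 126, 124, 125, 126, 126, 123, 123, 118, 66, 88, 80, 82, 138, 63, 138, 136, 135]
[146, 144, 142, 146, 143, 140, 135, 140, 142, 144, 143, 140, 85, 171, 205, 214, 117, 121, 83, 106, 128, 127, 127, 127, 128, 128, 128, 128, 132, 125, 59, 61, 86, 99, 100, 99, 99, 99, 45, 51, 48, 48, 38, 34]
```

Request:
apply_moves --steps '[0.1,-0.1,-0.4,0,0.2,-0.2,-1.2,0,0.2,-0.2,-2,0,0.2,-0.2,-2.8,0,0.2,-0.2,-3.5,0,0.2,-0.2,-4,0,0.2,-0.2,-4.4,0,0.2,-0.2,-4.6,0]'

```text
clock: 26.05
position: [0.5081, -0.1077, 0.0048]
ee_rot: [-0.001, 0.745, 0.667, -0.0]
contact_force: [0.7, -0.4, -2.2]
width: 0.0602
gripper_force: 65.5
```

Request:
apply_moves --steps '[0,0,-0.1,0,0,0,-0.2,0,0,0,-0.3,0,0,0,-0.3,0]'

```text
clock: 26.38
position: [0.5085, -0.1078, 0.0028]
ee_rot: [0.0, 0.745, 0.667, 0.0]
contact_force: [0.5, 0.4, -2.0]
width: 0.0606
gripper_force: 65.5
```

Request:
apply_moves --steps '[0,0,-0.1,0,0,0,-0.2,0,0,0,-0.3,0,0,0,-0.3,0]'

```text
clock: 26.72
position: [0.5085, -0.1078, -0.0004]
ee_rot: [0.0, 0.745, 0.667, 0.0]
contact_force: [-0.1, 0.5, -2.1]
width: 0.0603
gripper_force: 65.5
```

Request:
apply_moves --steps '[0,0,-0.05,0,0,0,-0.1,0,0,0,-0.15,0,0,0,-0.15,0]'

```text
clock: 27.05
position: [0.5085, -0.1078, -0.0007]
ee_rot: [0.0, 0.745, 0.667, 0.0]
contact_force: [-2.8, 0.5, 7.8]
width: 0.0601
gripper_force: 66.5
```

Contact at exactly the predicted seat height (−0.0007). Release and go over the loose plug.

Request:
apply_moves --steps '[0,0,0.1,0,0,0,0.1,0,0,0,0.1,0,0,0,0.1,0,0,0,0.1,0,0,0,0.3,0,0,0,0.8,0,0,0,1.8,0]' --jaw 0

```text
clock: 27.72
position: [0.5076, -0.1075, 0.0159]
ee_rot: [-0.001, 0.745, 0.667, -0.001]
contact_force: [0.2, -0.2, -0.2]
width: 0.0853
gripper_force: 0.0
```

Request:
apply_moves --steps '[0,0,2,0,0.5,0.3,4,0,2,1.1,6,0,4.5,2.6,7.5,0,7.5,4.3,7.5,0,10.5,6,7.5,0,13.5,7.8,7.5,0,16,9.2,7.5,0]'

```text
clock: 28.38
position: [0.6708, -0.0143, 0.0927]
ee_rot: [0.001, 0.745, 0.668, 0.001]
contact_force: [0.7, -0.8, -0.3]
width: 0.0854
gripper_force: 0.0
```

Request:
apply_moves --steps '[1.2,0.7,0,0,1.6,0.9,0,0,1.6,0.9,0,0,1.6,0.9,0,0]'

```text
clock: 28.72
position: [0.6835, -0.0072, 0.0915]
ee_rot: [-0.0, 0.745, 0.667, -0.001]
contact_force: [0.4, 0.2, -0.5]
width: 0.0852
gripper_force: 0.0
```

```bash
python3 - <<'E'
from rig import *
from h import *
s=get_state();p=s['position'];print(s['clock'],p,s['width'],s['contact_force'])
w=calibration("wrist");im=get_image("wrist");np.save("w14.npy",im)
print("pred flange",proj(w,(.6851,-.0045,.026),True),"knob",proj(w,(.6851,-.0045,.048),True))
x,y=proj(w,(.6851,-.0045,.03),True).astype(int)
for b in blobs(im[y-60:y+60,x-60:x+60],(0,0,0),(60,60,60),150,3):print(b[0],b[1],b[2]+[x-60,y-60],b[3])
for r in range(y-50,y+60,8):print(r,[int(im[r,i].mean()) for i in range(x-48,x+49,6)])
# support plate seen by scene + top
t=get_image("top")
u,v=proj(calibration("top"),(.507,-.106,.047)).astype(int);print("plate pred",u,v)
for b in blobs(t[v-18:v+18,u-18:u+18],(20,20,20),(95,95,95),40,3):print(b[0],b[1],b[2]+[u-18,v-18],b[3])
E
```

```text
28.7167 [ 0.68352174 -0.00717335  0.09145715] 0.08517666618125323 [ 0.40181758  0.23413899 -0.53431626]
pred flange [316.72606255 236.07447725] knob [316.77037461 247.03827794]
2935.0 (33, 28, 63, 61) [320.  234.8] [60.4 61.9]
187 [81, 78, 80, 80, 79, 76, 72, 76, 75, 75, 76, 73, 80, 77, 80, 79, 78]
195 [76, 76, 72, 80, 79, 78, 76, 75, 79, 79, 79, 78, 79, 79, 72, 83, 75]
203 [75, 77, 75, 75, 77, 78, 79, 79, 78, 80, 77, 79, 80, 79, 81, 78, 80]
211 [130, 133, 134, 139, 138, 83, 19, 14, 16, 14, 16, 5, 45, 81, 75, 78, 76]
219 [135, 132, 141, 139, 78, 13, 18, 15, 13, 16, 14, 20, 16, 6, 76, 79, 78]
227 [79, 77, 73, 74, 16, 19, 19, 19, 12, 13, 16, 18, 17, 18, 80, 78, 77]
235 [72, 79, 77, 74, 16, 14, 10, 10, 10, 10, 6, 19, 11, 16, 63, 80, 79]
243 [79, 74, 78, 75, 13, 20, 16, 14, 18, 10, 15, 3, 9, 18, 82, 77, 73]
251 [76, 75, 75, 72, 75, 19, 11, 18, 17, 13, 14, 12, 17, 25, 78, 76, 78]
259 [136, 69, 75, 74, 76, 81, 13, 18, 15, 15, 14, 9, 71, 80, 76, 80, 79]
267 [136, 132, 131, 130, 75, 78, 80, 79, 79, 84, 78, 77, 80, 75, 75, 80, 75]
275 [128, 136, 136, 134, 135, 120, 77, 78, 79, 77, 80, 79, 79, 79, 76, 79, 76]
283 [135, 136, 137, 138, 133, 70, 78, 76, 78, 76, 77, 79, 76, 81, 79, 76, 74]
291 [138, 136, 134, 136, 134, 104, 76, 78, 80, 78, 79, 81, 79, 78, 79, 80, 77]
plate pred 372 265
```

The plug's flange is at (320, 234.8), predicted (316.7, 236.1), so it is about 2 mm off in +x. Correct and grip its knob.

Request:
apply_moves --steps '[0.2,0.2,-1,0,0.35,0.25,-3,0,0.35,0.25,-5,0,0.35,0.25,-6.8,0,0.35,0.25,-7.9,0,0.35,0.25,-8.4,0,0.35,0.25,-8.6,0,0.35,0.25,-8.6,0]'

```text
clock: 29.48
position: [0.6881, -0.0045, 0.0052]
ee_rot: [0.0, 0.745, 0.667, 0.0]
contact_force: [0.2, 0.2, -0.7]
width: 0.0853
gripper_force: 0.0
```

Request:
apply_moves --steps '[0,0,0,0,0,0,0,0,0,0,0,0,0,0,0,0,0,0,0,0,0,0,0,0,0,0,0,0]' --jaw 255 --newtons 40

```text
clock: 30.07
position: [0.6882, -0.0043, 0.0057]
ee_rot: [0.0, 0.745, 0.667, 0.0]
contact_force: [-1.0, -0.3, 2.6]
width: 0.0168
gripper_force: 39.0
```

```bash
python3 - <<'E'
from rig import *
from h import *
s=get_state();p=s['position'];print(s['clock'],p,s['width'],s['gripper_force'],s['contact_force'])
t=get_image("top");c=calibration("top")
u,v=proj(c,(.507,-.106,.047)).astype(int)
for r in range(v-18,v+19,3):print(r,[int(t[r,i].mean()) for i in range(u-21,u+22,3)])
print(u,v,"dish",proj(c,(.6905,-.1438,.015)))
E
```

```text
30.0667 [ 0.68816167 -0.0042864   0.00574439] 0.016763784238466053 39.01276028249413 [-1.03191327 -0.28049665  2.57387638]
247 [153, 121, 233, 231, 229, 226, 224, 224, 227, 228, 226, 226, 228, 228, 231]
250 [146, 110, 231, 229, 229, 232, 234, 218, 221, 232, 230, 230, 230, 210, 232]
253 [136, 178, 229, 230, 234, 177, 196, 198, 199, 199, 210, 231, 230, 239, 232]
256 [127, 232, 230, 235, 193, 194, 207, 177, 170, 205, 202, 221, 231, 233, 230]
259 [91, 236, 230, 189, 203, 184, 95, 115, 98, 97, 203, 205, 230, 234, 231]
262 [99, 231, 236, 197, 205, 102, 96, 114, 110, 110, 97, 204, 224, 231, 196]
265 [156, 231, 242, 206, 206, 94, 110, 111, 104, 105, 104, 203, 202, 230, 153]
268 [152, 232, 236, 194, 206, 95, 113, 115, 112, 104, 130, 204, 222, 228, 136]
271 [206, 233, 231, 169, 200, 182, 107, 106, 98, 107, 209, 206, 230, 228, 102]
274 [230, 233, 231, 242, 199, 204, 212, 177, 170, 205, 201, 191, 232, 231, 96]
277 [232, 234, 231, 230, 228, 166, 213, 208, 209, 211, 203, 231, 230, 231, 105]
280 [229, 235, 231, 230, 230, 234, 229, 207, 216, 233, 231, 230, 231, 232, 120]
283 [230, 233, 231, 231, 231, 232, 232, 231, 231, 231, 232, 233, 234, 233, 134]
372 265 dish [383.99124089 187.01737331]
```

Plug gripped, and the support disc with its plate sits centred on its block in the top view. Lift, and measure the open port meanwhile.

Request:
apply_moves --steps '[0,0,0.5,0,0,0,1.5,0,0,0,3.5,0,0,0,6,0,0,0,9,0,0,0,11.5,0,0,0,12.5,0,0,0,12.5,0]'

```text
clock: 30.78
position: [0.6902, -0.0045, 0.1341]
ee_rot: [0.003, 0.745, 0.667, 0.002]
contact_force: [0.0, 0.1, -0.8]
width: 0.0168
gripper_force: 39.1
```

```bash
python3 - <<'E'
from rig import *
from h import *
s=get_state();p=s['position'];print(s['clock'],p,s['width'],s['gripper_force'],s['contact_force'])
t=get_image("top");c=calibration("top")
u,v=proj(c,(.5,.154,.08)).astype(int);print(u,v,proj(c,(.5,.154,.08)))
for r in range(v-20,v+21,2):print(r,[int(t[r,i].mean()) for i in range(u-22,u+23,2)])
E
```

```text
30.7833 [ 0.69020656 -0.00450874  0.13411277] 0.016804490677623383 39.074530833167955 [ 0.02418365  0.12468051 -0.80815655]
251 271 [251.42774947 271.68083949]
251 [161, 159, 159, 161, 158, 157, 161, 164, 164, 163, 163, 166, 134, 147, 149, 148, 149, 154, 124, 118, 127, 126, 130]
253 [155, 156, 157, 160, 163, 162, 161, 160, 163, 163, 163, 165, 129, 140, 141, 144, 144, 147, 113, 121, 126, 127, 133]
255 [155, 157, 156, 160, 161, 162, 163, 158, 159, 159, 160, 160, 137, 135, 136, 136, 139, 126, 112, 125, 125, 128, 133]
257 [160, 158, 157, 163, 161, 162, 156, 157, 160, 160, 155, 155, 163, 122, 129, 133, 131, 112, 119, 126, 128, 126, 137]
259 [144, 136, 141, 150, 152, 159, 162, 164, 161, 161, 165, 176, 176, 112, 121, 121, 124, 110, 119, 122, 125, 132, 139]
261 [180, 174, 174, 165, 162, 151, 140, 132, 175, 193, 197, 197, 195, 178, 102, 110, 111, 111, 120, 125, 125, 138, 143]
263 [190, 191, 192, 192, 196, 195, 194, 188, 200, 198, 188, 175, 184, 200, 171, 133, 102, 114, 121, 125, 127, 142, 142]
265 [190, 191, 192, 192, 193, 194, 184, 199, 191, 143, 139, 123, 132, 141, 181, 212, 119, 114, 123, 
[... 873 characters left out ...]
65, 173, 179, 181, 186, 191, 195, 201, 197, 194, 203, 202, 122, 113, 125, 128, 129, 137, 140, 147, 148]
283 [153, 141, 136, 125, 127, 123, 128, 91, 162, 189, 202, 208, 212, 186, 101, 122, 125, 128, 130, 139, 143, 146, 146]
285 [161, 159, 162, 164, 160, 166, 159, 164, 162, 160, 135, 142, 143, 125, 106, 124, 127, 125, 132, 140, 142, 145, 145]
287 [161, 162, 161, 163, 163, 161, 161, 162, 161, 164, 141, 183, 199, 130, 109, 126, 128, 128, 132, 141, 147, 143, 145]
289 [161, 158, 156, 159, 160, 158, 161, 155, 157, 162, 141, 163, 166, 113, 115, 124, 127, 130, 135, 141, 142, 145, 147]
291 [159, 162, 162, 160, 158, 159, 156, 155, 160, 161, 117, 51, 46, 101, 119, 124, 125, 129, 137, 140, 145, 145, 144]
```

Request:
apply_moves --steps '[-0.8,0.6,0,0,-2.3,1.9,0,0,-4.6,3.9,0,0,-7.3,6.1,0,0,-10,8.4,0,0,-12.7,10.6,0,0,-15.3,12.9,0,0,-17.4,14.6,0,0]'

```text
clock: 31.5
position: [0.5089, 0.1432, 0.1278]
ee_rot: [-0.002, 0.745, 0.668, -0.002]
contact_force: [0.4, 0.1, -0.6]
width: 0.0167
gripper_force: 39.1
```

Request:
apply_moves --steps '[-1,0.8,0,0,-1.4,1.15,-0.5,0,-1.4,1.15,-1,0,-1.4,1.15,-1.5,0,-1.4,1.15,-1.5,0,-1.4,1.15,-1.5,0]'

```text
clock: 32.0
position: [0.5008, 0.1523, 0.1143]
ee_rot: [-0.0, 0.745, 0.667, -0.001]
contact_force: [0.1, -0.6, -0.2]
width: 0.0168
gripper_force: 39.1
```

```bash
python3 - <<'E'
from rig import *
from h import *
s=get_state();p=s['position'];print(s['clock'],p,s['width'],s['contact_force'])
w=calibration("wrist");im=get_image("wrist");np.save("w15.npy",im)
for n,P in dict(port=(.5,.153,.08),rimF=(.5,.181,.08),rimR=(.528,.153,.08),rimL=(.472,.153,.08),plugflange=p+[0,0,.0203]).items():print(n,proj(w,P,True).round(1))
y0=int(proj(w,(.5,.165,.08),True)[1])
for r in range(y0-50,y0+50,6):print(r,[int(im[r,i].mean()) for i in range(252,385,5)])
E
```

```text
32.0 [0.50079816 0.15228611 0.1142998 ] 0.016826982716244537 [ 0.08261392 -0.57241836 -0.22458161]
port [313.2 255.6]
rimF [307.9 211.1]
rimR [359.1 250.8]
rimL [267.9 260.1]
plugflange [314.3 298.6]
186 [147, 144, 139, 141, 148, 101, 158, 169, 171, 134, 99, 104, 102, 100, 99, 104, 104, 103, 107, 91, 86, 87, 85, 82, 83, 87, 87]
192 [148, 144, 144, 145, 145, 95, 156, 170, 99, 102, 99, 105, 102, 102, 100, 102, 104, 102, 106, 92, 84, 84, 83, 86, 84, 86, 94]
198 [148, 141, 147, 148, 84, 97, 157, 93, 101, 101, 100, 104, 103, 101, 102, 103, 103, 101, 104, 92, 85, 77, 80, 81, 84, 88, 87]
204 [84, 81, 83, 85, 85, 73, 94, 99, 101, 43, 43, 49, 51, 55, 54, 23, 104, 102, 106, 93, 85, 83, 81, 86, 85, 84, 86]
210 [85, 83, 81, 86, 86, 75, 94, 59, 51, 53, 70, 63, 68, 65, 67, 62, 48, 49, 105, 92, 84, 84, 83, 84, 83, 88, 84]
216 [85, 91, 81, 85, 85, 77, 30, 49, 66, 103, 107, 107, 107, 107, 107, 104, 73, 59, 52, 92, 83, 85, 88, 85, 86, 84, 85]
222 [21, 11, 86, 75, 73, 55, 50, 102, 106, 107, 109, 109, 111, 110, 108, 108, 106, 108, 70, 50, 82, 83, 82, 86, 85, 86, 84]
228 [4, 11, 100, 90, 88, 71, 106, 110
[... 454 characters left out ...]
41, 139, 144, 152, 102, 107, 98, 81, 74, 64, 87, 51, 51, 53, 46, 97, 64, 82, 89, 107, 102, 78, 85, 86, 84, 85, 80]
258 [142, 142, 145, 18, 101, 103, 99, 85, 81, 18, 8, 13, 10, 12, 13, 15, 7, 82, 89, 102, 97, 33, 50, 87, 82, 86, 84]
264 [145, 144, 144, 27, 101, 108, 113, 18, 17, 20, 14, 19, 19, 14, 16, 23, 17, 16, 10, 109, 104, 5, 37, 84, 85, 82, 87]
270 [144, 144, 145, 18, 69, 96, 8, 22, 15, 15, 15, 12, 19, 10, 20, 16, 20, 14, 20, 13, 110, 20, 55, 83, 83, 82, 84]
276 [147, 148, 145, 46, 30, 19, 18, 14, 22, 13, 19, 10, 17, 18, 23, 23, 15, 17, 22, 13, 17, 16, 78, 83, 82, 82, 79]
282 [145, 146, 141, 144, 64, 23, 18, 15, 19, 14, 17, 20, 14, 22, 19, 20, 21, 18, 20, 19, 20, 59, 85, 84, 81, 83, 86]
```

The port rim spans 270–356 px, centred at 313, and its far edge is about 2 mm nearer than predicted. The plug flange is on the tool axis. Small −y correction and insert.

Request:
apply_moves --steps '[0,-0.1,-0.6,0,0,-0.1,-1.4,0,0,-0.1,-2.2,0,0,-0.1,-2.9,0,0,-0.1,-3.5,0,0,-0.1,-4,0,0,-0.1,-4.3,0,0,-0.1,-4.4,0]'

```text
clock: 32.72
position: [0.4996, 0.1522, 0.0705]
ee_rot: [-0.0, 0.745, 0.667, -0.0]
contact_force: [0.4, 0.3, -0.2]
width: 0.0165
gripper_force: 39.1
```

Request:
apply_moves --steps '[0,0,-0.1,0,0,0,-0.2,0,0,0,-0.3,0,0,0,-0.3,0]'

```text
clock: 33.05
position: [0.5001, 0.1522, 0.0683]
ee_rot: [0.0, 0.745, 0.667, 0.0]
contact_force: [-0.0, 0.4, 0.1]
width: 0.0164
gripper_force: 39.1
```

Request:
apply_moves --steps '[0,0,-0.1,0,0,0,-0.2,0,0,0,-0.3,0,0,0,-0.35,0,0,0,-0.35,0]'

```text
clock: 33.47
position: [0.5, 0.1523, 0.0659]
ee_rot: [0.0, 0.745, 0.667, 0.0]
contact_force: [-2.3, 0.1, 6.7]
width: 0.0167
gripper_force: 39.8
```

Request:
apply_moves --steps '[0,0,-0.05,0,0,0,-0.1,0,0,0,-0.1,0]'

```text
clock: 33.72
position: [0.5, 0.1523, 0.0657]
ee_rot: [0.0, 0.745, 0.667, 0.0]
contact_force: [-4.4, -0.4, 12.8]
width: 0.0167
gripper_force: 40.3
```

The flange is on the rim, stiff at exactly the expected 0.0657. Release, rise clear, and check numerically.

Request:
apply_moves --steps '[0,0,0.15,0,0,0,0.15,0,0,0,0.15,0,0,0,0.15,0,0,0,0.15,0,0,0,0.15,0,0,0,0.5,0,0,0,1.5,0]' --jaw 0

```text
clock: 34.38
position: [0.4988, 0.1519, 0.0778]
ee_rot: [-0.001, 0.745, 0.667, -0.001]
contact_force: [-0.7, -0.7, 0.1]
width: 0.0855
gripper_force: 0.0
```

Request:
apply_moves --steps '[0,0,2,0,0,0,4.5,0,0,0,7,0,0,0,9,0,0,0,10,0,0,0,10,0,0,0,10,0]'

```text
clock: 34.97
position: [0.5, 0.1522, 0.1789]
ee_rot: [0.0, 0.745, 0.667, 0.0]
contact_force: [-0.4, 0.3, 0.1]
width: 0.0854
gripper_force: 0.0
```

```bash
python3 - <<'E'
from rig import *
from h import *
s=get_state();p=s['position'];print(s['clock'],p,s['width'],s['contact_force'])
w=calibration("wrist");im=get_image("wrist")
for n,P in dict(plug=(.5,.152,.086),fix=(.512,.270,.086)).items():
    u,v=proj(w,P,True).astype(int);print(n,u,v)
    for b in blobs(im[v-45:v+45,u-45:u+45],(0,0,0),(45,45,45),200,3):print(b[0],b[1],b[2]+[u-45,v-45],b[3])
S=get_image("scene");c=calibration("scene")
for n,P in dict(plugflange=(.5,.153,.086),fixflange=(.512,.270,.086),plugtop=(.5,.153,.108),fixtop=(.512,.27,.108)).items():print(n,proj(c,P).round(1))
for b in blobs(S[270:390,180:300],(0,0,0),(45,45,45),100,3):print(b[0],b[1],b[2]+[180,270],b[3])
# tray parts in scene: upper/lower extents vs expected
T=get_image("top");t=calibration("top")
o0=cv2.imread("pics/top0.png")[:,:,::-1].astype(int)
for n,P,r in(("dish",(.6905,-.1438,.015),22),("beaker",(.679,.144,.03),18),("orange",(.3822,.1934,.03),18)):
    u,v=proj(t,P).astype(int);print(n,"mean change",np.abs(T[v-r:v+r,u-r:u+r].astype(int)-o0[v-r:v+r,u-r:u+r]).mean().round(2))
for n,P in dict(lidknob=(.508,-.198,.056),funneltop=(.510,-.2905,.09),plate=(.5075,-.1065,.047)).items():print(n,"scene",proj(c,P).round(1),"top",proj(t,P).round(1))
np.save("S.npy",S);np.save("T.npy",T)
E
```

```text
34.9667 [0.49996389 0.152183   0.17892061] 0.08539125146305133 [-0.44018321  0.27744752  0.06265196]
plug 314 228
2362.5 (18, 18, 57, 55) [314.7 228. ] [54.3 55.5]
fix 313 68
2670.5 (16, 13, 61, 59) [314.   65.5] [57.4 59.3]
252.0 (77, 4, 13, 23) [351.   37.5] [13.5 25.5]
249.5 (3, 4, 13, 23) [277.1  37.6] [13.3 25.2]
plugflange [276.8 317.1]
fixflange [210.5 352.7]
plugtop [276.2 307.4]
fixtop [208.5 342.9]
516.5 (15, 71, 28, 27) [208.5 354.4] [24.4 27.4]
434.5 (85, 35, 26, 24) [277.5 317.3] [22.7 25.1]
dish mean change 5.02
beaker mean change 4.75
orange mean change 25.21
lidknob scene [406.4 239.2] top [414.9 263.9]
funneltop scene [434.5 208.2] top [461.6 260.3]
plate scene [377.2 262.2] top [372.5 265.7]
```

```bash
python3 - <<'E'
import numpy as np,cv2
from h import *
S=np.load("S.npy")
s0=cv2.imread("pics/scene0.png")[:,:,::-1]
for n,im in(("before",s0),("now",S)):
    print(n,"orange",[ (b[1],b[2]) for b in blobs(im[360:440,270:350],(120,40,0),(255,110,40),200,3)],
      "dish",[ (b[1],b[2]) for b in blobs(im[210:250,300:350],(190,190,180),(255,255,255),100,3)])
# seated parts: silhouettes in the scene view (grey steel on white block)
for n,(x0,y0,x1,y1) in dict(funnel=(405,180,465,245),lid=(385,225,425,262),supp=(350,245,405,285)).items():
    print(n,[(b[0],b[1][0]+x0,b[1][1]+y0,b[1][2:]) for b in blobs(np.ascontiguousarray(S[y0:y1,x0:x1]),(20,20,20),(178,178,185),60,3)])
E
```

```text
before orange [((19, 18, 36, 54), array([36.7, 45.3]))] dish [((11, 9, 31, 18), array([26.2, 17.7]))]
now orange [((19, 46, 36, 26), array([36.6, 53.2])), ((21, 19, 32, 29), array([36.5, 33.3]))] dish [((11, 9, 31, 19), array([26.2, 17.8]))]
funnel [(156.0, 440, 232, (25, 13)), (1232.5, 408, 180, (57, 59))]
lid [(245.5, 394, 238, (22, 18))]
supp [(101.0, 388, 272, (17, 13)), (130.5, 350, 271, (22, 14)), (686.5, 362, 249, (43, 30)), (80.5, 394, 245, (11, 11))]
```

```bash
python3 -c "
from rig import *
print(sign_off())"
```

```text
the job is handed in; nothing more can be done
None
```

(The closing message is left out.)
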